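# Show a drilled lug to the inspection camera

### The job

Lift the loose lid off the yellow parts bin by its knob and set it down, without letting it fall, flat on the bench with the knob up. Then take the drilled lug out of the bin and hold it up to the inspection camera: shank upright and on top, the centre of the bore straight in front of the lens at lens height and 120 mm from the lens face, with the bore pointing at the lens so that the camera sees through it. Finish while holding it still there in the air; leave the camera where it is set, the two bushings in their pockets, and the tumbler and the screwdriver undisturbed.

Things in the scene. Friction and masses are not known exactly. Their poses are not given: they have to be found in the camera images.
- bin: Open yellow plastic bin fixed to the bench, 150 (x) by 210 (y) by 105 mm high, walls 5 mm. Origin: centre of underside, z up. On its floor a wood nest, top 21 mm above the origin, with three equal pockets 24 (x) by 40 (y) mm, 10 mm deep, at y = -58, 0, +58 mm, pocket floors 11 mm above the origin. The lug and two bushings stand one in each pocket, in any order.
- lid: Loose flat grey plastic lid, 156 (x) by 216 (y) mm, 6 mm thick, 0.2 kg; a 6 mm high skirt below drops inside the bin's rim with about 5 mm of play. Origin: centre of the skirt's lower edge, z up to the knob; the plate's top is 12 mm above it. Origin 99 mm above the bench when on the bin, 0 when lying on the bench knob up; lid axes lie along the bin's.
- lid_knob: Round black plastic knob fixed upright in the middle of the lid, 28 mm across at 10 to 27 mm above the lid's top face (22 mm at its foot), 30 mm high. Origin: centre of its foot on the lid's top face, z up along the knob.
- lug: Steel lug, 84 mm tall, 0.24 kg, standing in a pocket with 2 mm of play: a block 20 (x) by 36 (y) by 40 mm high with an 18 mm bore through it along x, topped by a shank 14 by 14 mm square, 40 to 84 mm above the origin, flats square to x and y. Origin: centre of the foot, z up. Top 10 mm below the bin's rim. x lies along the bin's x; either face may be shown.
- lug_bore (a point): Centre of the lug's bore, 20 mm above the lug's origin on its axis; x runs along the bore, z up along the shank.
- camera_lens (a point): Centre of the lens's front face. The camera, a grey and black box about 50 by 50 mm with a 42 mm lens ring, looks level from a 334 mm tall post on a 120 by 100 mm base; its head is set at some height, lens 150 to 230 mm over the bench, kept by friction. x: optical axis, pointing back into the camera (it looks along -x), z up. Post axis 68 mm behind.
- camera_focus (a point): Empty point in the air where the bore's centre must be held: on the optical axis, 120 mm in front of the lens face, at lens height. Same axes as camera_lens.
- bushing0: Plain steel flanged bushing standing in a nest pocket, 28 mm tall, 21 mm across below and 28 mm across at the flange. Origin: centre of its foot. To be left in its pocket.
- bushing1: Second bushing, the same as the first, in another pocket.
- tumbler: Reddish-brown drinking tumbler, 135 mm tall, 76 mm across at the top, on the far part of the bench. Origin: centre of its foot.
- screwdriver: Screwdriver about 200 mm long lying on the far part of the bench; x runs along it from handle to tip. Bystander.
- camera_stand: The camera's steel base and post, fixed to the bench. Origin: on the post's axis at bench height, z up; the camera looks along its -x.

How it is judged:
By the outcome, as a careful person would: the job done as asked, in the order asked, and still so for the second after the job is handed in, while the arm keeps its last pose, push and grip.
It also fails if it takes over 51 s, if anything falls off the work surface, if the arm or the gripper's body presses on something with over 40 N, if the wrist force passes 120 N, or if a joint passes its speed limit or range.

### The arm

A 6-joint arm with a two-finger parallel gripper is mounted at the origin on the work surface. World frame = base frame: x ahead of the robot, y to its left, z up, the work surface at z = 0. Lengths are in m, angles in rad, forces in N, time in s.
With the tool pointing down it reaches from about 0.325 to 0.9 m from the base axis. Payload 6.1 kg.
Tool frame: the origin (TCP) lies on the centre line of the jaws, within the pads' length; the fingertips stand 11 mm ahead of it and the grasp point (between the pads) lies 8 mm behind it; z points along the fingers, y is the line along which they close (so a half turn about z gives the same grasp; the last joint's range is limited). The gripper opens to 85 mm and grips with 20 to 120 N. Pads are 22 mm wide; open, the fingers measure 114 mm over their backs; the gripper's body (76 mm by 85 mm) begins 54 mm behind the grasp point. The pads swing forward as they close: fully open they stand 13 mm farther back than shut.
Start: joints at [-0.126, 0.22, 1.526, -0, 1.395, -0.126], TCP at [0.625, -0, 0.242] pointing down, gripper open.
Joint ranges: [-2.98, 2.98], [-0.91, 2.08], [0.09, 2.57], [-1.24, 4.39], [0.2, 2.65], [-2.68, 2.68]. Speed limits (rad/s): [2.57, 2.57, 3.01, 3.14, 3.14, 3.14].

### API

Orientations are given as a unit quaternion [x, y, z, w].
In Python, from workcell import get_state, cams, arm gives the robot as it stands. The module is installed in compiled form; this text tells all that it offers.
- The arm moves only by the tool drive_tool, never from a script. Its argument "moves" is a list that holds one entry, the list of rows, each a list of 6 numbers: the shift along the tool's x, y, z in units of 0.08 m (1.0 is 0.08 m), then the turn, a rotation vector about the tool's x, y, z in units of 180 degrees (1.0 is 180 degrees). In form: [[[tx, ty, tz, rx, ry, rz], ...]]. A call has exactly 8 rows; each row is the pose to reach, as a shift and turn from the pose commanded when the call began, along the tool's axes at that moment, turning the shorter way round; what a row does not reach only later rows make up. A row lasts 1/10 s, in which the tool goes at most 50 mm and 8.59 degrees, less where a joint would pass 70% of its speed; a pose out of reach is approached as far as the arm can. A call with a number of a shift or a turn outside -1 to 1 is refused whole. A call with a gripper value outside its range is refused whole. "claw" is the opening, from 0 (shut) to 1 (fully open), set as the call begins (left out, the last holds). The fingers move at their own pace and stop on an object; the grip force is fixed at half the most. Time passes only in rows, so rows that repeat a pose let the fingers close, or fill a call up. It gives the time, the measured TCP pose, the force, the opening and the grip force at its end, in the units of the state.
- get_state(): the state, without advancing time (a new reading comes with each control period).
- cams.read_camera(name): name is "scene" or "side" or "wrist"; returns the picture (400x640x3 uint8, red, green, blue); there is no depth.
- cams.calibration(name): a dict with "intrinsics" (3x3 intrinsics, pixels), "rvec" (rotation vector, rad) and "tvec" (3), from world to camera coordinates, as OpenCV has them; the wrist camera has in their place "hand_eye" (4x4, takes a point from camera to tool coordinates, whose origin is the TCP and whose axes are the flange's). Camera axes: x right, y down, z forward; pixel columns grow to the right and rows downward; lengths in m; the calibration is good to about 2 mm. A picture is of the moment at which its call begins: read the wrist's pose just before it. calibration takes no time and is no camera call.
- arm.finish_job(): hands the job in; it is judged then, once.
The state is a dict: "time_s": time; "joint_positions": joint angles; "qd": joint speeds; "joint_torque": joint torques, N m; "tool_pos": TCP position; "orientation": TCP orientation; "contact_force": force on the tool from outside, world axes, zero at the start; "wrist_torque": the same for the moment, N m; "gripper_width": finger opening in m; "grip_force": force on a finger pad.
Only numpy, scipy, OpenCV 4.12 (cv2) and the standard library are available. Lean on these libraries where they do the work, as an engineer would, in place of code of your own. Each camera call takes 0.05 s, during which the arm holds its last target. There are 200 camera calls.

## Working session

There is one attempt and no reset: what is moved stays moved. The work goes in short steps, Python scripts to look and compute and a tool call to move; the robot and the scene stay as the last step left them, time stands still between calls to the robot, and variables do not carry over. Pictures are saved under pics/ and viewed, at most 10 in all, crops included, and the job is handed in when it is done.

Besides the shell and the picture viewer there is one more tool, called after ">>>" as name([rows], argument=value, ...), one row to a line, values as JSON. drive_tool: Moves the arm, as the interface text tells. Shifts and turns lie within -1 to 1; 1 stands for 0.08 m of shift or 180 degrees of turn. Its arguments: {"type":"object","properties":{"moves":{"type":"array"},"claw":{"type":"number"}},"required":["moves"]}

```bash
mkdir -p pics
cat > h.py <<'E'
import numpy as np, cv2
from scipy.spatial.transform import Rotation as R
from workcell import get_state, cams, arm
def P(name):
    c=cams.calibration(name);K=np.array(c["intrinsics"],float)
    if "hand_eye" in c:
        s=get_state();T=np.eye(4);T[:3,:3]=R.from_quat(s["orientation"]).as_matrix();T[:3,3]=s["tool_pos"]
        M=np.linalg.inv(T@np.array(c["hand_eye"]))
        return K,M[:3,:3],M[:3,3]
    return K,cv2.Rodrigues(np.array(c["rvec"],float))[0],np.array(c["tvec"],float).ravel()
def proj(cam,pts):
    K,r,t=cam;q=(np.atleast_2d(pts)@r.T+t)@K.T;return q[:,:2]/q[:,2:]
def ray(cam,uv):
    K,r,t=cam;d=r.T@np.linalg.solve(K,[uv[0],uv[1],1.]);return -r.T@t,d/np.linalg.norm(d)
def atz(cam,uv,z):
    o,d=ray(cam,uv);return o+d*(z-o[2])/d[2]
def tri(obs):
    A=np.zeros((3,3));b=np.zeros(3)
    for cam,uv in obs:
        o,d=ray(cam,uv);M=np.eye(3)-np.outer(d,d);A+=M;b+=M@o
    x=np.linalg.solve(A,b);return x,[proj(c,x)[0]-uv for c,uv in obs]
def snap(name,f,box=None,s=1):
    im=cams.read_camera(name)[:,:,::-1]
    cv2.imwrite("pics/raw_"+f,im)
    if box: im=im[box[1]:box[3],box[0]:box[2]]
    cv2.imwrite("pics/"+f,cv2.resize(im,None,fx=s,fy=s,interpolation=cv2.INTER_CUBIC))
E
python3 - <<'E'
from h import *
np.set_printoptions(precision=4,suppress=True)
print(get_state())
for n in("scene","side","wrist"):
    snap(n,n+"0.png"); c=P(n); print(n,c[0].tolist(),-c[1].T@c[2],c[1][2])
a=[cv2.imread(f"pics/raw_{n}0.png") for n in("scene","side")]
E
```

```text
{'time_s': 0.0, 'joint_positions': array([-0.1261,  0.2212,  1.5276,  0.    ,  1.3947, -0.1261]), 'qd': array([-0.0016, -0.0007,  0.0006,  0.0006, -0.0009, -0.0001]), 'joint_torque': array([ -0.0005, -49.6914, -38.939 ,  -0.0004,   0.0112,   0.    ]), 'tool_pos': array([0.6244, 0.0001, 0.2412]), 'orientation': array([ 0.7071,  0.7071, -0.0006, -0.0008]), 'contact_force': array([-0.3513, -0.4808,  0.0003]), 'wrist_torque': array([-0.0334,  0.0141,  0.0087]), 'grip_force': 0.0, 'gripper_width': 0.0855305820146677}
scene [[397.1909900021562, 0.0, 324.2791226076229], [0.0, 397.1909900021562, 202.24693499293053], [0.0, 0.0, 1.0]] [1.1002 0.3624 0.7128] [-0.5264 -0.4937 -0.6922]
side [[364.46519434363563, 0.0, 322.922550961738], [0.0, 364.46519434363563, 195.6226969816324], [0.0, 0.0, 1.0]] [0.5264 0.6439 0.7324] [ 0.1111 -0.7439 -0.659 ]
wrist [[331.9591857571354, 0.0, 317.0535189047504], [0.0, 331.9591857571354, 197.86706538942306], [0.0, 0.0, 1.0]] [0.6244 0.0711 0.373 ] [-0.0024 -0.2782 -0.9605]
```

View pics/scene0.png

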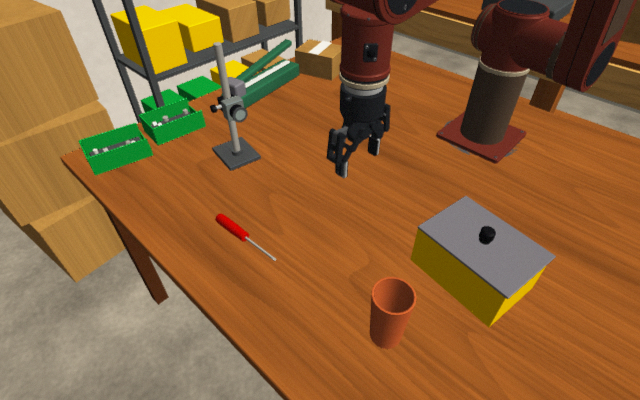

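View pics/side0.png

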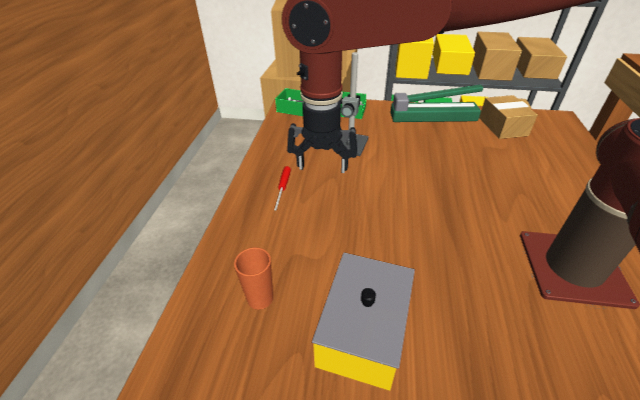

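The scene view shows the lidded bin (knob ~(487,235)), the camera stand (lens ~(239,114)), the tumbler (392,310) and the screwdriver (245,238). The side view shows the knob at ~(368,297) and the lens at ~(349,108). Next I'll enlarge these areas.

Run:
```python
import cv2,numpy as np
def crop(n,x,y,w,h,W=400,H=300):
    im=cv2.imread(f"pics/raw_{n}0.png")[y:y+h,x:x+w]
    return cv2.resize(im,(W,H),interpolation=cv2.INTER_CUBIC)
a=crop("scene",400,190,160,120);b=crop("side",300,245,160,120)
c=crop("scene",200,40,100,133,390,520)
d=crop("side",325,50,50,120,217,520)
cv2.imwrite("pics/c1.png",np.hstack([a,b]))
cv2.imwrite("pics/c2.png",np.hstack([c,d]))
```

```text
(no output)
```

View pics/c1.png

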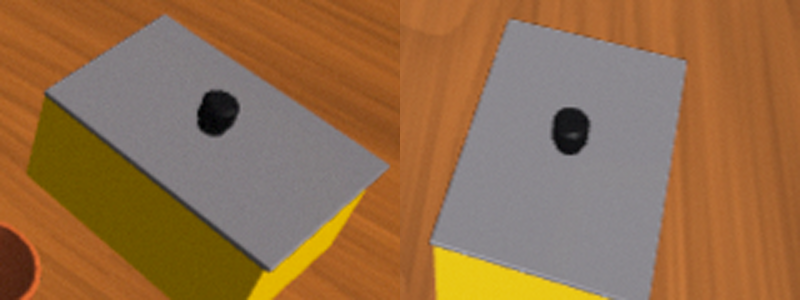

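View pics/c2.png

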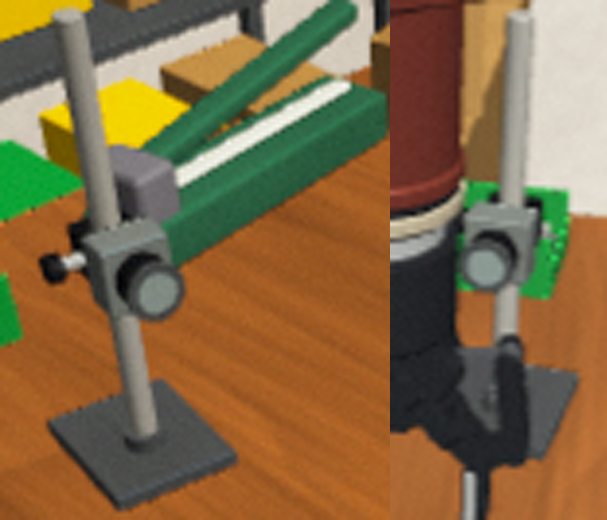

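```bash
cat > fit.py <<'E'
from h import *
from scipy.optimize import least_squares
np.set_printoptions(precision=4,suppress=True)
S,D=P("scene"),P("side")
u=lambda p,s,x0,y0:np.array([(p[0]+.5)/s-.5+x0,(p[1]+.5)/s-.5+y0])
sc=lambda p:u(p,2.5,400,190); sd=lambda p:u((p[0]-400,p[1]),2.5,300,245)
cs=[(165,14),(45,93),(270,271),(388,167)]
print("lid corners z=.111",[atz(S,sc(c),.111)[:2] for c in cs],[atz(D,sd(c),.111)[:2] for c in [(687,62),(511,19),(431,242)]])
print("knob top",tri([(S,sc((222,102))),(D,sd((571,117)))]))
# lid fit: x,y,yaw
def res(p):
    x,y,a=p;M=R.from_euler('z',a).as_matrix();
    W=lambda q:M@np.array(q)+[x,y,0]
    r=[]
    # scene order
    sg=[(-1,1),(1,1),(1,-1),(-1,-1)]
    return M,W
def lidres(p,full=False):
    M,W=res(p);out=[]
    ob=[(S,sc(c)) for c in cs]
    return [],W
best=None
for a0 in np.arange(-np.pi,np.pi,np.pi/8):
  def f(p):
    M,W=res(p)
    C={k:W((k[0]*.078,k[1]*.108,.111)) for k in [(1,1),(1,-1),(-1,1),(-1,-1)]}
    o=[]
    for cam,uv,k in [(S,sc(cs[0]),(-1,1)),(S,sc(cs[1]),(1,1)),(S,sc(cs[2]),(1,-1)),(S,sc(cs[3]),(-1,-1))]+[(D,sd(c),None) for c in []]: pass
    # order-free: nearest corner
    for cam,uv in [(S,sc(c)) for c in cs]+[(D,sd(c)) for c in [(687,62),(511,19),(431,242)]]:
      dd=[proj(cam,c)[0]-uv for c in C.values()];o+=list(min(dd,key=np.linalg.norm))
    for cam,uv in [(S,sc((222,102))),(D,sd((571,117)))]: o+=list(proj(cam,W((0,0,.141)))[0]-uv)
    return o
  r=least_squares(f,[.66,.3 if 0 else tri([(S,sc((222,102))),(D,sd((571,117)))])[0][1],a0])
  if best is None or r.cost<best.cost: best=r
print("lid",best.x,np.degrees(best.x[2]),best.cost,best.fun)
c2=lambda p:u(p,3.905,200,40); d2=lambda p:u((p[0]-390,p[1]),4.336,325,50)
L=tri([(S,c2((157,294))),(D,d2((488,261)))]);T=tri([(S,c2((69,14))),(D,d2((519,15)))])
print("lens",L,"posttop",T,"foot",atz(S,c2((141,438)),.012))
print("base corners z=.012",[atz(S,c2(c),.012)[:2] for c in[(165,380),(50,424),(122,498),(237,455)]])
print("yaw lens->post",np.degrees(np.arctan2(*(T[0]-L[0])[[1,0]])),np.linalg.norm((T[0]-L[0])[:2]))
E
python3 fit.py
```

```text
lid corners z=.111 [array([0.4089, 0.1469]), array([0.5636, 0.1229]), array([0.5979, 0.3326]), array([0.4473, 0.3576])] [array([0.4078, 0.1496]), array([0.5585, 0.1232]), array([0.5948, 0.3342])]
knob top (array([0.5031, 0.2389, 0.1414]), [array([-0.2302, -0.5638]), array([-0.2682,  0.5617])])
lid [ 0.5023  0.2398 -0.1677] -9.610898806115003 6.498104805890588 [ 0.1442 -0.4387 -0.402  -1.2363  0.5398  0.0056  1.6664 -0.6634  0.1172
 -1.2265 -1.1093 -1.1241 -1.2658 -0.6576  0.326  -0.4151  0.0949  1.1182]
lens (array([ 0.6026, -0.4013,  0.174 ]), [array([-0.2294, -0.9226]), array([-0.2095,  0.7326])]) posttop (array([ 0.5916, -0.4625,  0.3335]), [array([0.0837, 0.337 ]), array([ 0.0514, -0.2637])]) foot [ 0.5904 -0.4728  0.012 ]
base corners z=.012 [array([ 0.5305, -0.5201]), array([ 0.6271, -0.5371]), array([ 0.6441, -0.4251]), array([ 0.5544, -0.4044])]
yaw lens->post -100.14001948054799 0.06221885916729729
```

View pics/wrist0.png

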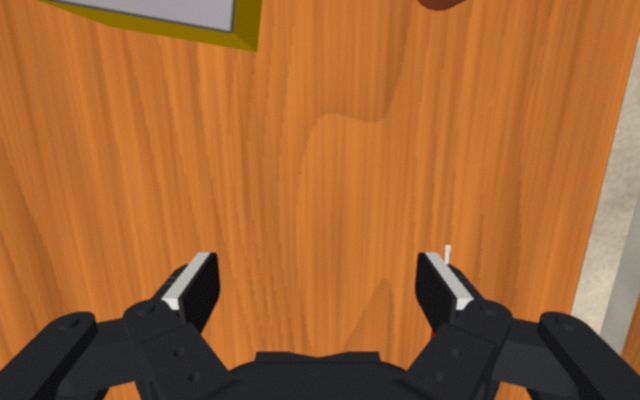

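The wrist view shows only the bench, a bin corner at (257,50) and the screwdriver tip at (447,250). The fits agree with the sizes given:
- **Knob:** top at (0.503, 0.239, 0.141).
- **Bin:** yaw −9.6°.
- **Lens:** (0.603, −0.401, 0.174), with its axis at about −100°.

I'll move over the knob now.

>>> drive_tool([
  [[0.08,-0.04,0,0,0,0.01],[0.2,-0.1,0,0,0,0.02],[0.35,-0.18,0,0,0,0.03],[0.5,-0.255,0,0,0,0.04],[0.65,-0.33,0,0,0,0.05],[0.8,-0.41,0,0,0,0.053],[0.92,-0.47,0,0,0,0.053],[1.0,-0.51,0,0,0,0.053]],
], claw=0.8)

```text
time_s: 0.95
tool_pos: [0.5837, 0.0809, 0.2422]
orientation: [0.763, 0.646, -0.0, -0.0]
contact_force: [-0.4, -0.2, 0.6]
gripper_width: 0.0681
grip_force: 0.0
```

>>> drive_tool([
  [[0.11,-0.08,0.04,0,0,0],[0.22,-0.17,0.09,0,0,0],[0.34,-0.25,0.14,0,0,0],[0.45,-0.335,0.19,0,0,0],[0.56,-0.42,0.23,0,0,0],[0.67,-0.5,0.28,0,0,0],[0.79,-0.59,0.33,0,0,0],[0.899,-0.669,0.375,0,0,0]],
])

```text
time_s: 1.75
tool_pos: [0.5428, 0.1607, 0.2119]
orientation: [0.763, 0.646, -0.0, -0.0]
contact_force: [0.2, 0.1, 0.3]
gripper_width: 0.0683
grip_force: 0.0
```

>>> drive_tool([
  [[0.11,-0.08,0.04,0,0,0],[0.25,-0.19,0.09,0,0,0],[0.4,-0.3,0.14,0,0,0],[0.55,-0.41,0.19,0,0,0],[0.68,-0.51,0.23,0,0,0],[0.8,-0.595,0.28,0,0,0],[0.87,-0.65,0.33,0,0,0],[0.899,-0.669,0.375,0,0,0]],
])

```text
time_s: 2.55
tool_pos: [0.502, 0.2404, 0.1819]
orientation: [0.763, 0.646, -0.0, -0.0]
contact_force: [0.6, -1.3, -0.6]
gripper_width: 0.068
grip_force: 0.0
```

Run:
```python
from h import *
np.set_printoptions(precision=4,suppress=True)
s=get_state();print(s["time_s"],s["tool_pos"],s["orientation"],s["gripper_width"],s["contact_force"])
W=P("wrist");snap("wrist","w1.png")
S=P("scene")
for k in [(.503,.239,.141),(.503,.239,.111)]: print(proj(W,k))
print("driver tip",atz(S,(275,260),0.005),atz(S,(217,216),.01),"tumbler",atz(S,(386,340),0))
```

```text
2.55 [0.502  0.2404 0.1819] [ 0.7632  0.6462 -0.0001 -0.    ] 0.06800419466794082 [ 0.5655 -1.2748 -0.5968]
[[320.322 235.934]]
[[319.9179 217.8926]]
driver tip [ 0.7733 -0.0945  0.005 ] [ 0.7833 -0.2972  0.01  ] tumbler [ 0.753   0.1993 -0.    ]
```

View pics/w1.png

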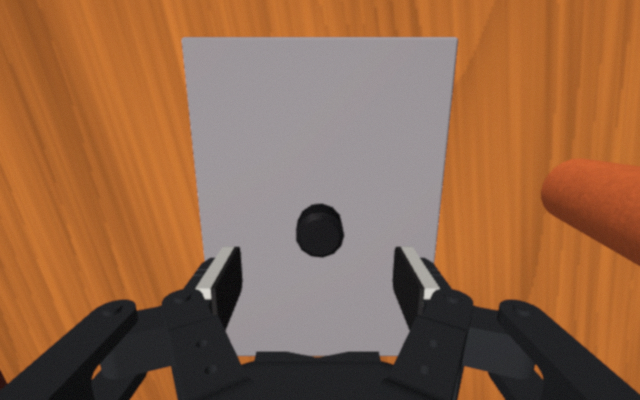

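The wrist view shows the knob at (320,234), predicted (320,236), and the lid edges square to the image. Position and yaw are confirmed, so I'll descend and grip.

>>> drive_tool([
  [[0,0,0.08,0,0,0],[0,0,0.2,0,0,0],[0,0,0.33,0,0,0],[0,0,0.46,0,0,0],[0,0,0.57,0,0,0],[0,0,0.65,0,0,0],[0,0,0.68,0,0,0],[0,0,0.6875,0,0,0]],
])

```text
time_s: 3.4
tool_pos: [0.5024, 0.2395, 0.1269]
orientation: [0.763, 0.646, -0.0, -0.0]
contact_force: [0.1, 0.0, -0.1]
gripper_width: 0.0686
grip_force: 0.0
```

>>> drive_tool([
  [[0,0,0,0,0,0],[0,0,0,0,0,0],[0,0,0,0,0,0],[0,0,0,0,0,0],[0,0,0,0,0,0],[0,0,0,0,0,0],[0,0,0,0,0,0],[0,0,0,0,0,0]],
], claw=0)

```text
time_s: 4.2
tool_pos: [0.503, 0.2398, 0.1282]
orientation: [0.763, 0.646, 0.001, 0.0]
contact_force: [-0.6, -0.4, 5.3]
gripper_width: 0.0257
grip_force: 59.4
```

>>> drive_tool([
  [[0,0,-0.03,0,0,0],[0,0,-0.08,0,0,0],[0,0,-0.14,0,0,0],[0,0,-0.2,0,0,0],[0,0,-0.27,0,0,0],[0,0,-0.33,0,0,0],[0,0,-0.37,0,0,0],[0,0,-0.38,0,0,0]],
])

```text
time_s: 5.0
tool_pos: [0.5028, 0.2397, 0.1584]
orientation: [0.763, 0.646, 0.0, 0.0]
contact_force: [-0.2, 0.7, -1.4]
gripper_width: 0.0259
grip_force: 59.1
```

Run:
```python
from h import *
np.set_printoptions(precision=4,suppress=True)
s=get_state();print(s["tool_pos"],s["gripper_width"],s["contact_force"],s["wrist_torque"])
snap("side","s2.png",(270,200,470,350),4)
```

```text
[0.5028 0.2397 0.1584] 0.02591900576426592 [-0.2036  0.6926 -1.4103] [-0.0521 -0.0071 -0.0567]
```

View pics/s2.png

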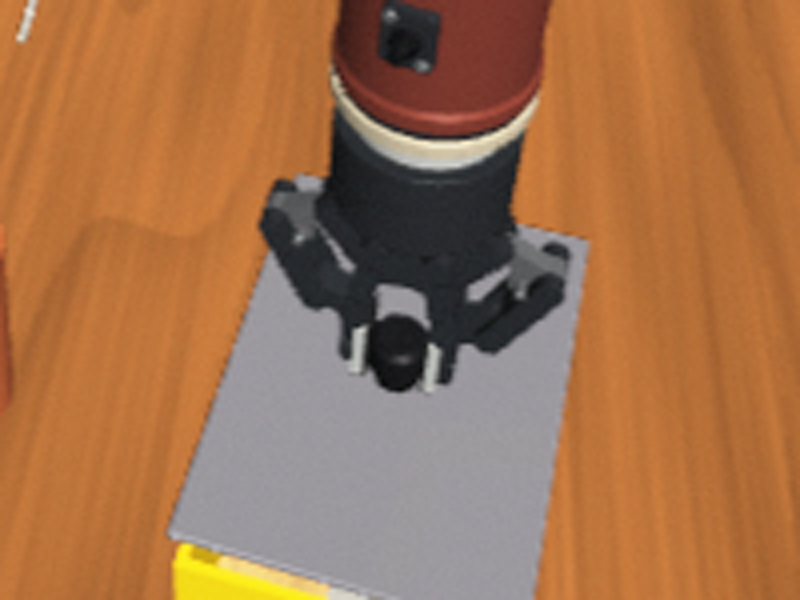

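The lid is off, level and gripped by the knob at (400,350). Carrying it to free bench around (0.48, −0.06).

>>> drive_tool([
  [[-0.05,0,0,0,0,0],[-0.14,0.01,0,0,0,0],[-0.26,0.02,0,0,0,0],[-0.4,0.03,0,0,0,0],[-0.54,0.045,0,0,0,0],[-0.68,0.06,0,0,0,0],[-0.81,0.07,0,0,0,0],[-0.936,0.086,0,0,0,0]],
])

```text
time_s: 5.85
tool_pos: [0.4968, 0.1635, 0.1578]
orientation: [0.764, 0.646, 0.0, 0.0]
contact_force: [-0.1, -1.1, -3.0]
gripper_width: 0.0254
grip_force: 59.0
```

>>> drive_tool([
  [[-0.117,0.01,0,0,0,0],[-0.234,0.02,0,0,0,0],[-0.351,0.03,0,0,0,0],[-0.468,0.04,0,0,0,0],[-0.585,0.05,0,0,0,0],[-0.702,0.065,0,0,0,0],[-0.819,0.075,0,0,0,0],[-0.936,0.086,0,0,0,0]],
])

```text
time_s: 6.65
tool_pos: [0.4911, 0.0889, 0.1577]
orientation: [0.763, 0.646, -0.0, -0.0]
contact_force: [0.6, 0.0, -2.4]
gripper_width: 0.0258
grip_force: 59.0
```

>>> drive_tool([
  [[-0.117,0.01,0,0,0,0],[-0.234,0.02,0,0,0,0],[-0.351,0.03,0,0,0,0],[-0.468,0.04,0,0,0,0],[-0.585,0.05,0,0,0,0],[-0.702,0.065,0,0,0,0],[-0.819,0.075,0,0,0,0],[-0.936,0.086,0,0,0,0]],
])

```text
time_s: 7.45
tool_pos: [0.4855, 0.0138, 0.1577]
orientation: [0.763, 0.646, -0.0, 0.0]
contact_force: [0.1, 0.2, -1.5]
gripper_width: 0.0259
grip_force: 59.0
```

>>> drive_tool([
  [[-0.13,0.01,0.02,0,0,0],[-0.27,0.02,0.06,0,0,0],[-0.41,0.03,0.11,0,0,0],[-0.55,0.04,0.17,0,0,0],[-0.68,0.05,0.24,0,0,0],[-0.8,0.065,0.32,0,0,0],[-0.89,0.075,0.41,0,0,0],[-0.936,0.086,0.5,0,0,0]],
])

```text
time_s: 8.25
tool_pos: [0.4798, -0.0611, 0.1169]
orientation: [0.764, 0.646, -0.0, -0.0]
contact_force: [-0.0, 0.2, -2.1]
gripper_width: 0.0259
grip_force: 59.0
```

>>> drive_tool([
  [[0,0,0.11,0,0,0],[0,0,0.24,0,0,0],[0,0,0.38,0,0,0],[0,0,0.53,0,0,0],[0,0,0.68,0,0,0],[0,0,0.82,0,0,0],[0,0,0.93,0,0,0],[0,0,1.0,0,0,0]],
])

```text
time_s: 9.05
tool_pos: [0.4795, -0.0602, 0.0366]
orientation: [0.763, 0.646, -0.0, -0.001]
contact_force: [0.1, -0.6, -1.1]
gripper_width: 0.026
grip_force: 59.1
```

>>> drive_tool([
  [[0,0,0.025,0,0,0],[0,0,0.045,0,0,0],[0,0,0.06,0,0,0],[0,0,0.07,0,0,0],[0,0,0.08,0,0,0],[0,0,0.09,0,0,0],[0,0,0.1,0,0,0],[0,0,0.105,0,0,0]],
])

```text
time_s: 9.85
tool_pos: [0.48, -0.0603, 0.0293]
orientation: [0.763, 0.646, 0.0, 0.0]
contact_force: [0.1, 0.0, -1.0]
gripper_width: 0.0258
grip_force: 59.1
```

>>> drive_tool([
  [[0,0,0.006,0,0,0],[0,0,0.011,0,0,0],[0,0,0.016,0,0,0],[0,0,0.02,0,0,0],[0,0,0.022,0,0,0],[0,0,0.022,0,0,0],[0,0,0.022,0,0,0],[0,0,0.022,0,0,0]],
])

```text
time_s: 10.65
tool_pos: [0.48, -0.0603, 0.0291]
orientation: [0.763, 0.646, -0.0, -0.0]
contact_force: [-8.2, 2.8, 15.0]
gripper_width: 0.0256
grip_force: 60.8
```

>>> drive_tool([
  [[0,0,-0.01,0,0,0],[0,0,-0.02,0,0,0],[0,0,-0.02,0,0,0],[0,0,-0.02,0,0,0],[0,0,-0.02,0,0,0],[0,0,-0.02,0,0,0],[0,0,-0.02,0,0,0],[0,0,-0.02,0,0,0]],
], claw=0.8)

```text
time_s: 11.45
tool_pos: [0.4799, -0.0603, 0.0291]
orientation: [0.763, 0.646, -0.0, -0.0]
contact_force: [-0.6, -0.5, 0.4]
gripper_width: 0.0682
grip_force: 0.0
```

>>> drive_tool([
  [[0,0,-0.05,0,0,0],[0,0,-0.15,0,0,0],[0,0,-0.28,0,0,0],[0,0,-0.42,0,0,0],[0,0,-0.56,0,0,0],[0,0,-0.7,0,0,0],[0,0,-0.85,0,0,0],[0,0,-1.0,0,0,0]],
])

```text
time_s: 12.25
tool_pos: [0.48, -0.0604, 0.1104]
orientation: [0.763, 0.646, 0.0, 0.0]
contact_force: [-0.5, 0.1, -0.6]
gripper_width: 0.0683
grip_force: 0.0
```

Run:
```python
from h import *
np.set_printoptions(precision=4,suppress=True)
ims=[]
for n,b in (("scene",(400,180,560,320)),("side",(290,220,450,360))):
    im=cams.read_camera(n)[:,:,::-1];cv2.imwrite(f"pics/raw_{n}3.png",im)
    ims.append(cv2.resize(im[b[1]:b[3],b[0]:b[2]],None,fx=2.5,fy=2.5,interpolation=cv2.INTER_CUBIC))
cv2.imwrite("pics/c3.png",np.hstack(ims))
M=R.from_euler('z',-9.6,degrees=True).as_matrix()
for y in(-.058,0,.058):
    q=M@[0,y,.095]+[.5025,.2395,0];print(q,proj(P("scene"),q),proj(P("side"),q))
```

```text
[0.4928 0.1823 0.095 ] [[459.1452 228.399 ]] [[372.4795 282.385 ]]
[0.5025 0.2395 0.095 ] [[482.0429 245.3632]] [[366.392  305.9258]]
[0.5122 0.2967 0.095 ] [[506.9238 263.7966]] [[359.5584 332.3515]]
```

View pics/c3.png

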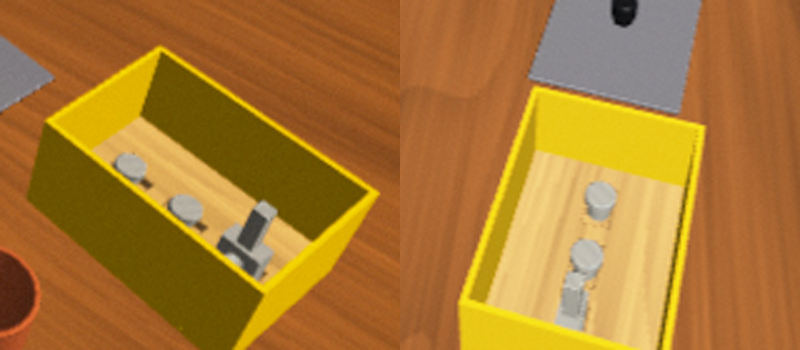

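Scene crop: bushings at (130,167) and (185,210), the lug with its shank top at (263,207), and the lid corner at (50,78). Side crop: lug shank top at (573,277), lid flat with its knob up. That puts the lug in the +58 mm pocket, within 2 px of the predicted pixels. Moving over it now.

>>> drive_tool([
  [[0.06,-0.004,-0.1,0,0,0],[0.16,-0.01,-0.2,0,0,0],[0.28,-0.02,-0.31,0,0,0],[0.4,-0.03,-0.42,0,0,0],[0.52,-0.04,-0.5,0,0,0],[0.64,-0.05,-0.56,0,0,0],[0.77,-0.06,-0.59,0,0,0],[0.894,-0.069,-0.6,0,0,0]],
], claw=0.5)

```text
time_s: 13.15
tool_pos: [0.4865, 0.0121, 0.1574]
orientation: [0.763, 0.646, 0.0, 0.0]
contact_force: [0.6, 0.1, -0.4]
gripper_width: 0.0425
grip_force: 0.0
```

>>> drive_tool([
  [[0.11,-0.009,0,0,0,0],[0.22,-0.017,0,0,0,0],[0.335,-0.026,0,0,0,0],[0.447,-0.035,0,0,0,0],[0.56,-0.043,0,0,0,0],[0.67,-0.052,0,0,0,0],[0.78,-0.06,0,0,0,0],[0.894,-0.069,0,0,0,0]],
])

```text
time_s: 13.95
tool_pos: [0.4929, 0.0832, 0.1571]
orientation: [0.763, 0.646, -0.0, 0.0]
contact_force: [0.2, 0.7, 0.3]
gripper_width: 0.0427
grip_force: 0.0
```

>>> drive_tool([
  [[0.11,-0.009,0,0,0,0],[0.22,-0.017,0,0,0,0],[0.335,-0.026,0,0,0,0],[0.447,-0.035,0,0,0,0],[0.56,-0.043,0,0,0,0],[0.67,-0.052,0,0,0,0],[0.78,-0.06,0,0,0,0],[0.894,-0.069,0,0,0,0]],
])

```text
time_s: 14.75
tool_pos: [0.4993, 0.1547, 0.1571]
orientation: [0.763, 0.646, -0.0, -0.0]
contact_force: [0.0, -0.4, 0.5]
gripper_width: 0.043
grip_force: 0.0
```

>>> drive_tool([
  [[0.11,-0.009,0,0,0,0],[0.22,-0.017,0,0,0,0],[0.335,-0.026,0,0,0,0],[0.447,-0.035,0,0,0,0],[0.56,-0.043,0,0,0,0],[0.67,-0.052,0,0,0,0],[0.78,-0.06,0,0,0,0],[0.894,-0.069,0,0,0,0]],
])

```text
time_s: 15.55
tool_pos: [0.5057, 0.2261, 0.1571]
orientation: [0.763, 0.646, -0.0, -0.0]
contact_force: [-0.4, -0.3, -0.5]
gripper_width: 0.0425
grip_force: 0.0
```

>>> drive_tool([
  [[0.12,-0.009,0,0,0,0],[0.26,-0.02,0,0,0,0],[0.4,-0.03,0,0,0,0],[0.54,-0.04,0,0,0,0],[0.68,-0.052,0,0,0,0],[0.79,-0.06,0,0,0,0],[0.87,-0.067,0,0,0,0],[0.894,-0.069,0,0,0,0]],
])

```text
time_s: 16.35
tool_pos: [0.512, 0.2976, 0.1571]
orientation: [0.763, 0.646, -0.0, -0.0]
contact_force: [-0.3, 0.5, 0.5]
gripper_width: 0.0427
grip_force: 0.0
```

Run:
```python
from h import *
np.set_printoptions(precision=4,suppress=True)
s=get_state();print(s["time_s"],s["tool_pos"],s["gripper_width"])
W=P("wrist");snap("wrist","w4.png")
print([proj(W,q) for q in((.512,.2965,.095),(.512,.2965,.051))])
a=cv2.imread("pics/raw_w4.png")[120:380,200:440];b=cv2.imread("pics/raw_scene3.png")[75:175,190:282]
cv2.imwrite("pics/c4.png",np.hstack([cv2.resize(a,(415,450)),cv2.resize(b,(385,450),interpolation=cv2.INTER_CUBIC)]))
```

```text
16.35 [0.512  0.2976 0.1571] 0.04267067086305514
[array([[318.4014, 222.5685]]), array([[318.2131, 201.9834]])]
```

View pics/c4.png

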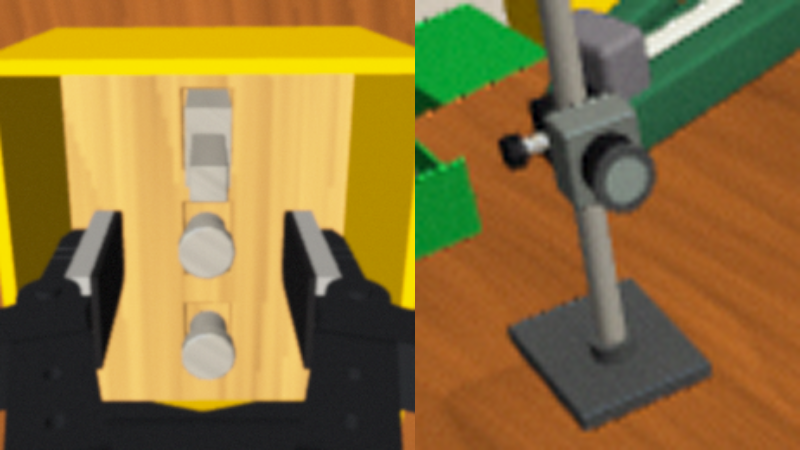

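Left panel: the shank top is centred at about px (321,226), 2–4 px from the prediction, so the tool needs about +1.5 mm in y and −3 mm in x (tool axes). Both bushings are in their pockets. The right panel gives the base corners at (242,138), (213,148), (231,169) and (260,157), and the lens at (239,115). Descending.

>>> drive_tool([
  [[-0.02,0.01,0.06,0,0,0],[-0.035,0.018,0.18,0,0,0],[-0.035,0.018,0.34,0,0,0],[-0.035,0.018,0.5,0,0,0],[-0.035,0.018,0.67,0,0,0],[-0.035,0.018,0.83,0,0,0],[-0.035,0.018,0.95,0,0,0],[-0.035,0.018,1.0,0,0,0]],
])

```text
time_s: 17.2
tool_pos: [0.5121, 0.2935, 0.0753]
orientation: [0.763, 0.646, -0.001, -0.0]
contact_force: [0.3, 0.0, 0.4]
gripper_width: 0.0427
grip_force: 0.0
```

>>> drive_tool([
  [[0,0,0,0,0,0],[0,0,0,0,0,0],[0,0,0,0,0,0],[0,0,0,0,0,0],[0,0,0,0,0,0],[0,0,0,0,0,0],[0,0,0,0,0,0],[0,0,0,0,0,0]],
], claw=0)

```text
time_s: 18.0
tool_pos: [0.5134, 0.2941, 0.0777]
orientation: [0.763, 0.646, 0.001, 0.0]
contact_force: [-0.3, -0.2, 4.3]
gripper_width: 0.0126
grip_force: 59.2
```

>>> drive_tool([
  [[0,0,-0.03,0,0,0],[0,0,-0.09,0,0,0],[0,0,-0.18,0,0,0],[0,0,-0.28,0,0,0],[0,0,-0.4,0,0,0],[0,0,-0.53,0,0,0],[0,0,-0.67,0,0,0],[0,0,-0.82,0,0,0]],
])

```text
time_s: 18.8
tool_pos: [0.5131, 0.2939, 0.144]
orientation: [0.763, 0.646, 0.0, 0.0]
contact_force: [-0.3, 1.7, -1.9]
gripper_width: 0.013
grip_force: 58.6
```

Run:
```python
from h import *
np.set_printoptions(precision=4,suppress=True)
S=P("scene")
for z in(.01,.014):
    q=np.array([atz(S,c,z)[:2] for c in((242.1,137.9),(212.7,147.9),(231.3,169.4),(260.5,157.2))])
    e=q[[3,2,2,3]]-q[[0,1,3,0]];e=q-np.roll(q,1,0)
    print(z,q.round(4).tolist(),np.degrees(np.arctan2(e[:,1],e[:,0])),np.linalg.norm(e,axis=1),q.mean(0))
```

```text
0.01 [[0.5317, -0.5181], [0.6243, -0.5404], [0.648, -0.4184], [0.5557, -0.4023]] [-101.7268  -13.5283   78.965   170.1055] [0.1182 0.0952 0.1242 0.0937] [ 0.5899 -0.4698]
0.014 [[0.5349, -0.5131], [0.627, -0.5352], [0.6506, -0.414], [0.5588, -0.398]] [-101.7268  -13.5283   78.965   170.1055] [0.1176 0.0947 0.1235 0.0932] [ 0.5928 -0.4651]
```

>>> drive_tool([
  [[0,0,-0.15,0,0,0],[0,0,-0.3,0,0,0],[0,0,-0.45,0,0,0],[0,0,-0.6,0,0,0],[0,0,-0.74,0,0,0],[0,0,-0.86,0,0,0],[0,0,-0.94,0,0,0],[0,0,-0.965,0,0,0]],
])

```text
time_s: 19.6
tool_pos: [0.5134, 0.294, 0.2209]
orientation: [0.763, 0.646, 0.001, 0.0]
contact_force: [-0.1, -0.0, -1.7]
gripper_width: 0.0131
grip_force: 58.6
```

>>> drive_tool([
  [[-0.05,0.018,0,0,0,0.02],[-0.14,0.05,0,0,0,0.06],[-0.26,0.095,0,0,0,0.1],[-0.38,0.14,0,0,0,0.145],[-0.5,0.19,0,0,0,0.19],[-0.62,0.235,0,0,0,0.235],[-0.74,0.28,0,0,0,0.28],[-0.861,0.323,0,0,0,0.32]],
])

```text
time_s: 20.4
tool_pos: [0.5267, 0.2212, 0.2193]
orientation: [0.981, 0.195, -0.001, 0.0]
contact_force: [0.1, -0.8, -2.4]
gripper_width: 0.013
grip_force: 58.5
```

>>> drive_tool([
  [[-0.024,0.11,0,0,0,0.04],[-0.047,0.225,0,0,0,0.075],[-0.07,0.34,0,0,0,0.105],[-0.095,0.45,0,0,0,0.13],[-0.118,0.56,0,0,0,0.155],[-0.142,0.675,0,0,0,0.173],[-0.165,0.79,0,0,0,0.184],[-0.189,0.9,0,0,0,0.188]],
])

```text
time_s: 21.2
tool_pos: [0.5409, 0.1489, 0.2195]
orientation: [0.995, -0.096, -0.0, 0.0]
contact_force: [0.3, -0.3, -2.4]
gripper_width: 0.0129
grip_force: 58.5
```

>>> drive_tool([
  [[0.043,0.107,0,0,0,0],[0.086,0.213,0,0,0,0],[0.129,0.32,0,0,0,0],[0.172,0.426,0,0,0,0],[0.215,0.533,0,0,0,0],[0.258,0.64,0,0,0,0],[0.301,0.746,0,0,0,0],[0.344,0.853,0,0,0,0]],
])

```text
time_s: 22.0
tool_pos: [0.5552, 0.0765, 0.22]
orientation: [0.995, -0.096, 0.0, -0.0]
contact_force: [-0.4, -1.1, -1.7]
gripper_width: 0.0128
grip_force: 58.5
```

>>> drive_tool([
  [[0.043,0.107,0,0,0,0],[0.086,0.213,0,0,0,0],[0.129,0.32,0,0,0,0],[0.172,0.426,0,0,0,0],[0.215,0.533,0,0,0,0],[0.258,0.64,0,0,0,0],[0.301,0.746,0,0,0,0],[0.344,0.853,0,0,0,0]],
])

```text
time_s: 22.8
tool_pos: [0.5692, 0.0042, 0.2199]
orientation: [0.995, -0.096, -0.0, -0.0]
contact_force: [0.7, 0.6, -1.2]
gripper_width: 0.0131
grip_force: 58.5
```

>>> drive_tool([
  [[0.043,0.107,0,0,0,0],[0.086,0.213,0,0,0,0],[0.129,0.32,0,0,0,0],[0.172,0.426,0,0,0,0],[0.215,0.533,0,0,0,0],[0.258,0.64,0,0,0,0],[0.301,0.746,0,0,0,0],[0.344,0.853,0,0,0,0]],
])

```text
time_s: 23.6
tool_pos: [0.5833, -0.068, 0.2199]
orientation: [0.995, -0.096, -0.0, -0.0]
contact_force: [0.4, 1.0, -2.5]
gripper_width: 0.0126
grip_force: 58.5
```

>>> drive_tool([
  [[0.043,0.107,0,0,0,0],[0.086,0.213,0,0,0,0],[0.129,0.32,0,0,0,0],[0.172,0.426,0,0,0,0],[0.215,0.533,0,0,0,0],[0.258,0.64,0,0,0,0],[0.301,0.746,0,0,0,0],[0.344,0.853,0,0,0,0]],
])

```text
time_s: 24.4
tool_pos: [0.5973, -0.1402, 0.2199]
orientation: [0.995, -0.096, -0.0, -0.0]
contact_force: [-0.3, -0.9, -3.1]
gripper_width: 0.013
grip_force: 58.5
```

>>> drive_tool([
  [[0.043,0.107,0,0,0,0],[0.086,0.213,0,0,0,0],[0.129,0.32,0,0,0,0],[0.172,0.426,0,0,0,0],[0.215,0.533,0,0,0,0],[0.258,0.64,0,0,0,0],[0.301,0.746,0,0,0,0],[0.344,0.853,0,0,0,0]],
])

```text
time_s: 25.2
tool_pos: [0.6113, -0.2125, 0.2199]
orientation: [0.995, -0.096, 0.0, 0.0]
contact_force: [0.4, 0.5, -2.6]
gripper_width: 0.0129
grip_force: 58.5
```

Run:
```python
from h import *
np.set_printoptions(precision=4,suppress=True)
s=get_state();print(s["time_s"],s["tool_pos"],R.from_quat(s["orientation"]).as_matrix(),s["gripper_width"],s["contact_force"],s["joint_positions"])
```

```text
25.2 [ 0.6113 -0.2125  0.2199] [[ 0.9817 -0.1905  0.    ]
 [-0.1905 -0.9817 -0.    ]
 [ 0.      0.     -1.    ]] 0.012900824116362496 [ 0.4267  0.4799 -2.6177] [-0.4562  0.2879  1.4881 -0.      1.3655  1.3062]
```

>>> drive_tool([
  [[0.045,0.11,0,0,0,0],[0.1,0.24,0,0,0,0],[0.155,0.38,0,0,0,0],[0.21,0.51,0,0,0,0],[0.26,0.64,0,0,0,0],[0.31,0.75,0,0,0,0],[0.335,0.82,0,0,0,0],[0.344,0.84,0,0,0,0]],
])

```text
time_s: 26.0
tool_pos: [0.6254, -0.2837, 0.2198]
orientation: [0.995, -0.096, -0.0, -0.0]
contact_force: [-0.4, 0.0, -2.0]
gripper_width: 0.0126
grip_force: 58.5
```

Run:
```python
from h import *
np.set_printoptions(precision=4,suppress=True)
s=get_state();print(s["time_s"],s["tool_pos"]);p=s["tool_pos"]
c={n:P(n) for n in("scene","side","wrist")}
for n in c: cv2.imwrite(f"pics/raw_{n}5.png",cams.read_camera(n)[:,:,::-1])
L=np.array([.6026,-.4013,.174]);B=p-[0,0,.0467]
for n in c: print(n,"lens",proj(c[n],L),"bore",proj(c[n],B),"foot",proj(c[n],p-[0,0,.0667]))
def cr(n,x,y,w,h,W,H): return cv2.resize(cv2.imread(f"pics/raw_{n}5.png")[y:y+h,x:x+w],(W,H),interpolation=cv2.INTER_CUBIC)
a=cr("scene",215,80,100,75,400,300);b=cr("side",300,70,100,75,400,300);w=cr("wrist",120,60,400,150,800,300)
cv2.imwrite("pics/c5.png",np.vstack([np.hstack([a,b]),w]))
```

```text
26.0 [ 0.6254 -0.2837  0.2198]
scene lens [[239.5948 114.002 ]] bore [[262.8174 136.1952]] foot [[263.684  143.1462]]
side lens [[347.    110.545]] bore [[335.5735 129.5604]] foot [[335.4728 135.4276]]
wrist lens [[527.1109 228.8084]] bore [[317.7592 228.6882]] foot [[317.683  217.0516]]
```

View pics/c5.png

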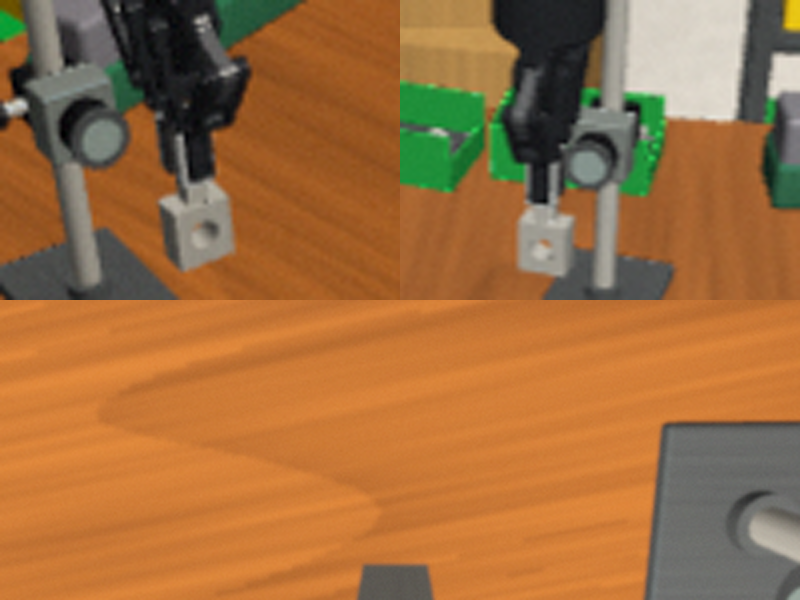

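Final view: the scene panel has the lens at (99,139) and the bore at (205,234); the side panel has the lens at (590,163) and the bore at (543,250), open and facing the lens. The wrist panel has the base's top edge at row ~425, nearly level, and the post foot at about (770,523). I'll check this in numbers from the saved images.

Run:
```python
from h import *
np.set_printoptions(precision=4,suppress=True)
S,D,W=P("scene"),P("side"),P("wrist");p=get_state()["tool_pos"]
L=tri([(S,(239.4,114.4)),(D,(347.1,110.4))]);B=tri([(S,(265.9,138.1)),(D,(335.4,132.1))])
print("lens",L,"bore nearface",B,"pred",p-[0,0,.0467]+.01*np.array([.19,.98,0]))
g=cv2.cvtColor(cv2.imread("pics/raw_wrist5.png"),cv2.COLOR_BGR2HSV)[:,:,1].astype(float)
# top edge of base: wood saturated -> grey
pts=[(u,np.argmin(np.diff(g[100:145,u]))+100.5) for u in range(458,600,4)]
q=np.array([atz(W,t,.012)[:2] for t in pts]);
ok=np.abs(np.array(pts)[:,1]-np.median(np.array(pts)[:,1]))<6
vx,vy,x0,y0=cv2.fitLine(q[ok].astype(np.float32),cv2.DIST_HUBER,0,.001,.001).ravel()
print("edge yaw",np.degrees(np.arctan2(vy,vx)),ok.sum(),(x0,y0),pts[::6])
pl=[(np.argmin(np.diff(g[v,430:470]))+430.5,v) for v in range(130,220,4)]
q2=np.array([atz(W,t,.012)[:2] for t in pl]);l=cv2.fitLine(q2.astype(np.float32),cv2.DIST_HUBER,0,.001,.001).ravel()
print("left edge yaw",np.degrees(np.arctan2(l[1],l[0])),l[2:],pl[::6])
print("post foot",atz(W,(505,171.5),.014))
# lens glass in wrist image: pale, unsaturated patch in the lower right
im=cv2.imread("pics/raw_wrist5.png").astype(int)
print(im[190:270:8,500:560:6].mean(2).astype(int))
```

```text
lens (array([ 0.6026, -0.4026,  0.173 ]), [array([-0.0685, -0.2697]), array([-0.0602,  0.2145])]) bore nearface (array([ 0.6245, -0.2736,  0.1714]), [array([0.0635, 0.2491]), array([ 0.0612, -0.1986])]) pred [ 0.6273 -0.2729  0.1731]
edge yaw 79.6548 32 (np.float32(0.6374061), np.float32(-0.4896857)) [(458, np.float64(121.5)), (482, np.float64(121.5)), (506, np.float64(121.5)), (530, np.float64(120.5)), (554, np.float64(120.5)), (578, np.float64(129.5))]
left edge yaw -10.338218 [ 0.6057 -0.4152] [(np.float64(450.5), 130), (np.float64(447.5), 154), (np.float64(445.5), 178), (np.float64(442.5), 202)]
post foot [ 0.5888 -0.4733  0.014 ]
[[107 107 108 152 148 156 162 165 118 125]
 [107 106  99  87  80  85  81  48  17  13]
 [109 112  82 156 158 151  83  82  62  20]
 [110  93 141 159 157 159 150  77  81  60]
 [129  95 160 158 158 156 158  86  85  86]
 [141 103 158 158 157 159 157 105  84  99]
 [137 129 118 159 158 159 157  86  86 106]
 [126 119  81 154 157 156 157  83 102  95]
 [126 129 129  82  84  82  79  85 114  32]
 [131 129 131 133 121  82  94 116 131 123]]
```

Run:
```python
from h import *
np.set_printoptions(precision=4,suppress=True)
im=cv2.imread("pics/raw_wrist5.png").astype(np.uint8)
m=np.zeros((400,640),np.uint8);m[198:256,500:545]=(im.min(2)[198:256,500:545]>142)*255
n,lab,st,ce=cv2.connectedComponentsWithStats(m);k=1+np.argmax(st[1:,4]);print(st[k],ce[k])
S,D,W=P("scene"),P("side"),P("wrist");p=get_state()["tool_pos"];uv=ce[k]
a=np.array([-.1794,-.9838,0]);nn=np.array([.9838,-.1794,0])
# wrist alone at the estimated height / all three
for q in(atz(W,uv,.174),tri([(S,(239.4,114.4)),(D,(347.1,110.4)),(W,uv)])[0]):
    d=q-p;print(q,"along",d@a,"lateral",d@nn,"z",d[2])
B=tri([(S,(265.9,138.1)),(D,(335.4,132.1))])[0]-p;print("bore centre rel tool: along",B@a+.01,"lat",B@nn,"z",B[2])
```

```text
[ 511  204   31   47 1122] [525.566 227.352]
[ 0.6037 -0.3994  0.174 ] along 0.11870773142542976 lateral -0.0003282474970854113 z -0.0458468371122327
[ 0.6031 -0.4005  0.1739] along 0.11989053320402615 lateral -0.0007245195958540951 z -0.045977403242841025
bore centre rel tool: along 0.0012230889875931086 lat -0.0024752177031685256 z -0.04849320132150442
```

>>> drive_tool([
  [[0.003,0,-0.005,0,0,-0.001],[0.006,0,-0.01,0,0,-0.003],[0.008,0,-0.014,0,0,-0.0036],[0.008,0,-0.014,0,0,-0.0036],[0.008,0,-0.014,0,0,-0.0036],[0.008,0,-0.014,0,0,-0.0036],[0.008,0,-0.014,0,0,-0.0036],[0.008,0,-0.014,0,0,-0.0036]],
])

```text
time_s: 26.95
tool_pos: [0.626, -0.283, 0.221]
orientation: [0.996, -0.09, -0.0, -0.0]
contact_force: [-0.7, 0.1, -1.9]
gripper_width: 0.0129
grip_force: 58.5
```

Run:
```python
from h import *
s=get_state();print(s["time_s"],s["tool_pos"],s["gripper_width"],abs(s["qd"]).max());print(arm.finish_job())
```

```text
26.95 [ 0.62601332 -0.28303024  0.22101928] 0.012850230779657891 0.0015549511635248763
the job is handed in; nothing more can be done
None
```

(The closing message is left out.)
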